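Load-test a throttle return spring with a spring balance

TASK

Check the return spring of the throttle body in the red machine vise: take the spring balance from its rubber mat, hook it over the pin of the throttle lever and, pulling square to the lever, draw it out until its pointer stands on the red 15 N band, and hold it there steadily for two seconds. Then ease the lever back onto its idle stop without letting anything snap back or pulling past the band, unhook the balance and lay it back down on the mat, scale face up. Leave the spray can, grease tin and parts cup alone.

Things in the scene. Friction and masses are not known exactly. Their poses are not given: they have to be found in the camera images.
- vise: Low red machine vise bolted to the bench (bed 215 x 90 mm, jaws 58 mm high) holding an aluminium throttle body with a round bore, 68 mm across, its rim 118 mm above the bench. Origin on the bench under the bore's centre. Its level x axis is the heading in which the lever is pulled; the vise's screw and T-bar are at -x, the lever on the throttle body's -y side.
- lever_pin (a point): Middle of the throttle lever's pin, 127 mm above the bench at idle. Steel, 8 mm thick, level along this frame's y, free for 22 mm between the lever plate (at +y, 16 mm wide) and a brass head 15 mm across (at -y). The frame turns with the lever: z along the lever from shaft to pin, x square to it, the way it opens; at idle the lever leans back 45 deg from upright, so x climbs at 45 deg.
- throttle_lever (a joint): Angle of the throttle lever (50 mm from shaft to pin), rad: 0 on its idle stop, growing as it is pulled open. Its return spring keeps it on the stop for the first few newtons, then it yields, turning the square pull line down with it; how stiff that spring is, is what is being checked: expect 0.1 to 0.4 rad at 15 N.
- balance: Loose spring balance, about 150 g, on its mat: box-shaped blue case with white scale face and black grip, 153 mm long (x -75 to +78 mm), 26 mm wide (y), 24 mm thick (z). Origin at the middle of its underside; +x to the grip end, z out of the scale face; hook at the -x end. The grip is 26 mm wide from x = 29 to 72 mm, then an end cap 34 mm wide.
- balance_grip (a point): Middle of the balance's black grip, on its long axis, 12 mm above the underside; axes as balance. A firm grip (50 N or more) carries the pull.
- plunger (a joint): How far the rod with the hook is drawn out of the case, m: 0 home, 0.080 at most. The spring pulls with 1 N plus 250 N/m times this, so 15 N is 0.056. The orange pointer on the scale face moves with it towards the hook end; the red band spans 0.050 to 0.062 (13.5 to 16.5 N).
- hook_seat (a point): Where the pin's centre lies when seated in the bend of the hook; axes as balance; moves with the rod. Rod home, it is at (-118.5, 0, 11) mm in the balance's frame, 1 mm under the long axis. Drawing the balance along its +x pulls the pin into this bend.
- hook_mouth (a point): Middle of the hook's inside, 11 mm from hook_seat towards the case. The hook, 5 mm wire in the balance's x-z plane and 21 mm high, is open on its underside (-z) with 27 mm between rod and tip: bring the pin's centre here by lowering the balance over it along the balance's -z (18 mm of play along x, and 2.5 mm left above the pin).
- mat: Dark green rubber mat fixed to the bench, 300 x 150 mm (x, y), 4 mm thick; origin at the middle of its underside.
- spray_can: Bystander: black spray can with yellow cap, 58 mm across, 160 mm tall, origin at its base. Leave alone.
- grease_tin: Bystander: round green-labelled tin, 72 mm across, 60 mm tall, origin at its base. Leave alone.
- parts_cup: Bystander: open steel cup with small parts, 80 mm across, 45 mm tall, origin at its base. Leave alone.
Not all that is in view belongs to the job. Of the things like the balance, leave any that is green; of the rest the smaller one is meant.

How it is judged:
On the way, in this order (a step that is already met when the one before it is completed fails the run):
1. The balance, hooked on the lever pin and square to the lever (within 0.2 rad), is held with its pointer on the red band for at least 1.5 s, its hook alone pulling on the lever (value of joint plunger between 0.049 and 0.063 m and value of joint throttle_lever above 0.05 rad and contact force between balance and vise above 8 N and contact force between each of the arm, the fingers and vise below 0.5 N and angle between the x axis of balance and the x axis of lever_pin, either way round below 0.2 rad), for 1.5 s.
2. The lever is eased back onto its idle stop and the balance is unhooked, clear of the lever (value of joint throttle_lever below 0.02 rad and value of joint plunger below 0.005 m and contact force between balance and vise below 0.1 N and distance between hook_seat and lever_pin above 0.03 m), for 0.2 s.
At the end, for the whole second after the job is handed in: The balance lies at rest flat on the mat, scale face up (tilt under 0.1 rad), its origin within the mat's middle 220 x 130 mm, its rod home (under 5 mm), and the throttle lever rests on its idle stop (under 0.02 rad) (x of balance in the frame of mat between -0.1 and 0.12 m and y of balance in the frame of mat between -0.065 and 0.065 m and height (world z) of balance below 0.008 m and angle between balance's own z axis and vertical below 0.1 rad and linear speed of balance below 0.02 m/s and value of joint plunger below 0.005 m and value of joint throttle_lever below 0.02 rad); the robot touches nothing.
It fails at once if the balance is pulled past the red band (rod out more than 68 mm, 18 N) (value of joint plunger above 0.068 m).
It fails at once if the throttle lever snaps back (closing faster than 3 rad/s) (velocity of joint throttle_lever below -3 rad/s).
It fails at once if the balance's rod snaps back (faster than 0.8 m/s) (velocity of joint plunger below -0.8 m/s).
It fails at once if the balance is dropped in mid-air (contact force between balance and anything else below 0.01 N and height (world z) of balance above 0.03 m).
It fails at once if the spray can, grease tin or parts cup is moved more than 20 mm (distance of any of spray_can, grease_tin, parts_cup from where it was at the start of the episode above 0.02 m).
It also fails if it takes over 61 s, if anything falls off the work surface, if the arm or the gripper's body presses on something with over 40 N, if the wrist force passes 120 N, or if a joint passes its speed limit or range.

ROBOT

A 7-joint arm with a two-finger parallel gripper is mounted at the origin on the work surface. World frame = base frame: x ahead of the robot, y to its left, z up, the work surface at z = 0. Lengths are in m, angles in rad, forces in N, time in s.
With the tool pointing down it reaches from about 0.425 to 0.925 m from the base axis. Payload 6.8 kg.
Tool frame: the origin (TCP) lies on the mounting face of the last link; the fingertips stand 182 mm ahead of it and the grasp point (between the pads) lies 163 mm ahead of it; z points along the fingers, y is the line along which they close (so a half turn about z gives the same grasp; the last joint's range is limited). The gripper opens to 88 mm and grips with 3 to 60 N. Pads are 20 mm wide; open, the fingers measure 115 mm over their backs; the gripper's body (75 mm by 178 mm) begins 61 mm behind the grasp point.
Start: joints at [1.117, 0.477, 0.022, 1.555, -0.011, 1.109, -0.083], TCP at [0.229, -0.635, 0.405] pointing down, gripper open.
Joint ranges: [-2.96, 2.96], [-0.34, 2.1], [-1.41, 1.46], [0.24, 2.44], [-1.37, 4.51], [0.17, 1.92], [-2.96, 2.96]. Speed limits (rad/s): [2.39, 2.39, 3.14, 3.14, 3.14, 3.14, 3.14].

INTERFACE

Orientations are given as a unit quaternion [w, x, y, z].
In Python, from station import robot, capture, camera_info, ticket gives the robot as it stands.
- The arm moves only by the tool apply_moves, never from a script. Its argument "increments" is one flat list of numbers, 7 for each row, row after row: the turn, a rotation vector about the tool's x, y, z in rad, then the shift along the tool's x, y, z in cm, then the closure in counts, from 0 (fully open) to 255 (shut). A call has 1 to 10 rows; each row shifts and turns the commanded pose from where the row before left it, along the tool's axes as they then stand; what a row does not reach is not made up. A row lasts 1/12 s, in which the tool goes at most 41.7 mm and 7.16 degrees, less where a joint would pass 70% of its speed; a pose out of reach is approached as far as the arm can. A call with a gripper value outside its range is refused whole. The fingers move at their own pace and stop on an object; "squeeze" is the grip in N (left out, the last holds). Time passes only in rows, so rows that do not move let the fingers close. It gives the time, the measured TCP pose, the force, the opening and the grip force at its end, in the units of the state.
- robot.get_obs(): the state, without advancing time (a new reading comes with each control period).
- capture(name): name is "side" or "top"; returns the picture (400x640x3 uint8, red, green, blue); there is no depth.
- camera_info(name): a dict with "fovy" (degrees; the focal length in pixels is half the picture's height over the tangent of half this angle, whatever the lens; pixels are square), "cx", "cy" (the principal point, pixels), "T" (4x4, takes a point from camera to world coordinates). Camera axes: x right, y down, z forward; pixel columns grow to the right and rows downward; lengths in m; the calibration is good to about 2 mm. A picture is of the moment at which its call begins. camera_info takes no time and is no camera call.
- ticket.hand_in(): hands the job in; it is judged then, once.
The state is a dict: "clock": time; "q": joint angles; "qvel": joint speeds; "joint_torque": joint torques, N m; "ee_pos": TCP position; "tcp_rot": TCP orientation; "ft_force": force on the tool from outside, world axes, zero at the start; "wrist_torque": the same for the moment, N m; "grip_width": finger opening in m; "finger_force": force on a finger pad.
Only numpy, scipy, OpenCV 4.12 (cv2) and the standard library are available. Lean on these libraries where they do the work, as an engineer would, in place of code of your own. Each camera call takes 0.05 s, during which the arm holds its last target. There are 200 camera calls.

## Working session

There is one attempt and no reset: what is moved stays moved. The work goes in short steps, Python scripts to look and compute and a tool call to move; the robot and the scene stay as the last step left them, time stands still between calls to the robot, and variables do not carry over. Pictures are saved under pics/ and viewed, at most 10 in all, crops included, and the job is handed in when it is done.

Besides the shell and the picture viewer there is one more tool, called as a command line: name --argument value ..., lists and objects as JSON in quotes. apply_moves: Moves the arm, as the interface text tells. Its arguments: {"type":"object","properties":{"increments":{"type":"array","items":{"type":"number"}},"squeeze":{"type":"number"}},"required":["increments"]}

```bash
ls; mkdir -p pics
python3 - <<'E'
from station import robot,capture,camera_info
import cv2,numpy as np
np.set_printoptions(precision=4,suppress=True)
for n in("top","side"):
    c=camera_info(n);print(n,c["fovy"],c["cx"],c["cy"]);print(np.array(c["T"]))
    cv2.imwrite(f"pics/{n}0.png",cv2.cvtColor(capture(n),cv2.COLOR_RGB2BGR))
o=robot.get_obs();print({k:np.round(v,4) for k,v in o.items()})
E
```

```text
pics
top 48.57210839339194 320.47216299700233 193.25210977914458
[[ 0.0103 -0.9904  0.1379  0.326 ]
 [-0.9999 -0.0102  0.0015  0.1463]
 [-0.0001 -0.1379 -0.9904  1.3207]
 [ 0.      0.      0.      1.    ]]
side 50.121350736987715 323.02702339010284 209.7108307400511
[[-0.7235 -0.4067  0.5578 -0.1581]
 [-0.6904  0.4245 -0.5858  0.8107]
 [ 0.0014 -0.8089 -0.5879  0.7592]
 [ 0.      0.      0.      1.    ]]
{'clock': np.float64(0.1), 'q': array([ 1.1169,  0.4777,  0.0224,  1.5563, -0.0115,  1.1093, -0.0831]), 'qvel': array([-0.0001, -0.0013, -0.0011, -0.0039, -0.0003, -0.0006,  0.0001]), 'joint_torque': array([  0.0036, -58.41  ,   1.5397, -27.3318,  -0.0542,   0.013 ,
         0.0001]), 'ee_pos': array([ 0.2287, -0.6348,  0.4038]), 'tcp_rot': array([-0.0008,  0.9851,  0.1721, -0.0002]), 'ft_force': array([ 0.0611, -0.3478,  0.0802]), 'wrist_torque': array([ 0.0643, -0.0541,  0.0036]), 'finger_force': np.float64(0.0), 'grip_width': np.float64(0.0878)}
```

View pics/top0.png

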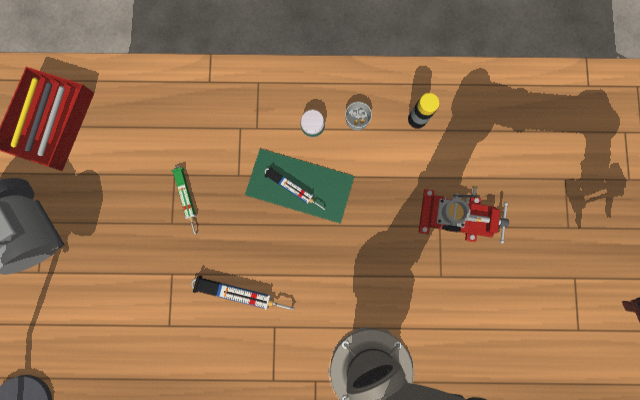

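View pics/side0.png

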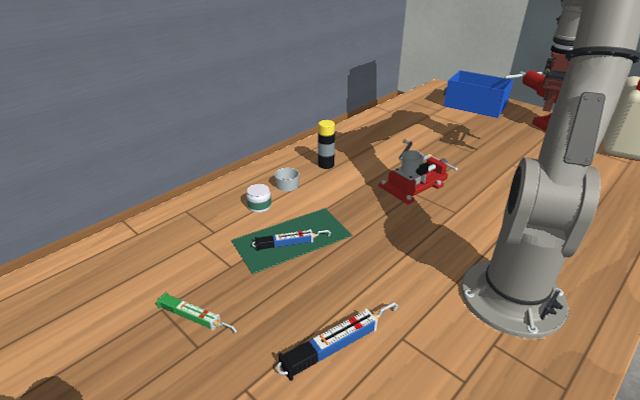

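Candidates are the green balance at (185,200), the large blue one at (240,293) and the small blue one on the mat at (293,188). I choose the small blue one on the mat and check it and the vise in a crop.

Run:
```python
import cv2,numpy as np
t=cv2.imread("pics/top0.png");s=cv2.imread("pics/side0.png")
r=lambda im:cv2.resize(im,(400,300),interpolation=cv2.INTER_CUBIC)
a=r(t[145:235,245:365]);b=r(t[175:250,415:515]);c=r(s[200:275,245:345]);d=r(s[130:211,370:478])
cv2.imwrite("pics/crop1.png",np.vstack([np.hstack([a,b]),np.hstack([c,d])]))
```

```text
(no output)
```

View pics/crop1.png

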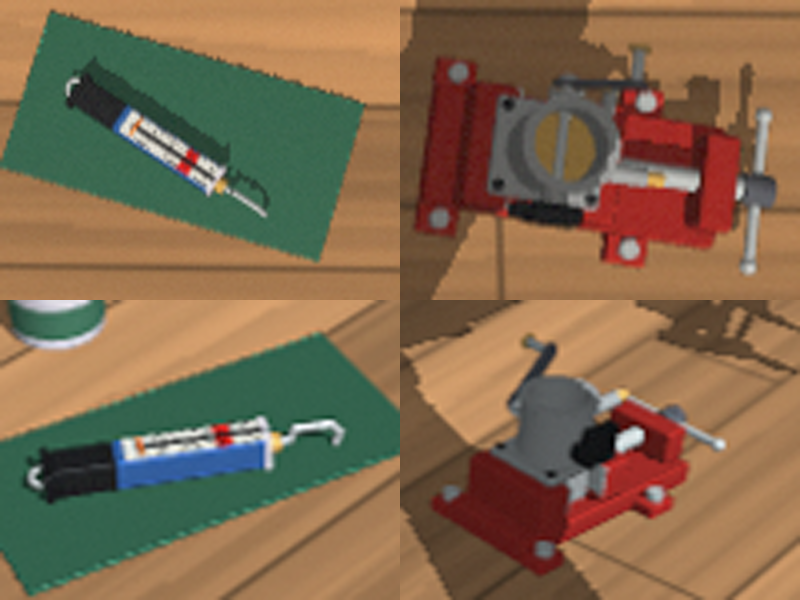

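The small blue balance on the mat is confirmed: red band, grip to upper left, hook to lower right. The lever pin's brass head is at about top (475,187) and side (404,141), so the lever is on the far side of the vise and the pull runs left, towards +y. Next I measure.

```bash
cat > h.py <<'E'
import cv2,numpy as np
from station import robot,capture,camera_info
np.set_printoptions(precision=4,suppress=True)
def ray(n,p):
    c=camera_info(n);T=np.array(c["T"]);f=200/np.tan(np.radians(c["fovy"]/2))
    d=T[:3,:3]@np.array([(p[0]-c["cx"])/f,(p[1]-c["cy"])/f,1]);return T[:3,3],d/np.linalg.norm(d)
def plane(n,p,z):
    o,d=ray(n,p);return o+d*(z-o[2])/d[2]
def two(p,s):
    a,u=ray("top",p);b,v=ray("side",s)
    k=np.linalg.lstsq(np.c_[u,-v],b-a,rcond=None)[0];A=a+u*k[0];B=b+v*k[1];return (A+B)/2,np.linalg.norm(A-B)*1e3
def proj(n,P):
    c=camera_info(n);T=np.array(c["T"]);f=200/np.tan(np.radians(c["fovy"]/2))
    q=T[:3,:3].T@(np.asarray(P)-T[:3,3]);return np.array([c["cx"]+f*q[0]/q[2],c["cy"]+f*q[1]/q[2]])
E
python3 - <<'E'
from h import *
t=cv2.imread("pics/top0.png");hsv=cv2.cvtColor(t,cv2.COLOR_BGR2HSV)
h,s,v=cv2.split(hsv)
# mat
m=((h>60)&(h<95)&(s>80)).astype(np.uint8);m[:,:240]=0;m[:,365:]=0
m=cv2.morphologyEx(m,cv2.MORPH_CLOSE,np.ones((15,15),np.uint8))
cs=max(cv2.findContours(m,0,1)[0],key=cv2.contourArea)
W=np.array([plane("top",p[0],.004)[:2] for p in cs],np.float32)
(mc,ms,ma)=cv2.minAreaRect(W);print("mat",mc,ms,ma)
# balance parts on mat
ins=cv2.fillPoly(np.zeros_like(m),[cv2.convexHull(cs)],1)
blue=((h>100)&(h<130)&(s>100)&(v>70)); white=((s<60)&(v>150)); red=(((h<8)|(h>172))&(s>120)); black=(v<45)&(s<110)
for nm,k,z in(("blue",blue,.02),("white",white,.028),("red",red,.028),("black",black,.028),("all",blue|white|red|black,.028)):
    y,x=np.nonzero(k&(ins>0)); P=np.array([plane("top",p,z)[:2] for p in zip(x,y)],np.float32)
    print(nm,len(x),P.mean(0),cv2.minAreaRect(P) if len(P)>3 else "")
for b in((458,72),(440,218),(648,100),(630,250)):
    p=(415+(b[0]-400)/4,175+b[1]/4);print("bolt",p,plane("top",p,.02))
def cr(b): return (415+(b[0]-400)/4-.4,175+b[1]/4-.4)
def cs_(b): return (370+(b[0]-400)/3.7-.4,130+(b[1]-300)/3.7-.4)
print("brass",two(cr((640,49)),cs_((529,342))))
print("plate-end",two(cr((645,85)),cs_((549,350))))
print("plate start",two(cr((560,84)),cs_((515,408))))
print("bore rim top",plane("top",cr((563,147)),.118))
E
```

```text
mat (0.5339673161506653, 0.2119656354188919) (0.2979379892349243, 0.14646439254283905) 73.96509552001953
blue 44 [0.5246 0.2467] ((0.5124247074127197, 0.23611274361610413), (0.09950795769691467, 0.02489667385816574), 41.727901458740234)
white 181 [0.515  0.2198] ((0.5184744596481323, 0.22424085438251495), (0.2098575085401535, 0.026062125340104103), 54.95500564575195)
red 25 [0.5061 0.2059] ((0.506440281867981, 0.20589283108711243), (0.010672793723642826, 0.019590681418776512), 57.371673583984375)
black 120 [0.5607 0.2886] ((0.5591310858726501, 0.2891647517681122), (0.04549167677760124, 0.030250806361436844), 52.773963928222656)
all 370 [0.5302 0.2443] ((0.5163485407829285, 0.22572669386863708), (0.20990967750549316, 0.030460940673947334), 55.408504486083984)
bolt (429.5, 193.0) [ 0.5112 -0.1748  0.02  ]
bolt (425.0, 229.5) [ 0.4031 -0.1591  0.02  ]
bolt (477.0, 200.0) [ 0.4918 -0.3147  0.02  ]
bolt (472.5, 237.5) [ 0.3812 -0.2974  0.02  ]
brass (array([ 0.5129, -0.2722,  0.1278]), np.float64(2.9135817849201775))
plate-end (array([ 0.4901, -0.2735,  0.1276]), np.float64(1.6388015348500629))
plate start (array([ 0.4932, -0.2298,  0.0871]), np.float64(4.418661109578595))
bore rim top [ 0.4475 -0.2198  0.118 ]
```

```bash
cat >> h.py <<'E'
from scipy.spatial.transform import Rotation as Ro
def RB(az,pitch):  # balance heading az deg, +x climbing pitch deg -> tool rotation
    a,p=np.radians([az,pitch]);h=np.array([np.cos(a),np.sin(a),0]);k=np.array([0,0,1.])
    x=np.cos(p)*h+np.sin(p)*k;z=np.sin(p)*h-np.cos(p)*k
    return np.c_[x,np.cross(z,x),z]
def now():
    o=robot.get_obs();q=o["tcp_rot"];return Ro.from_quat([q[1],q[2],q[3],q[0]]).as_matrix(),np.array(o["ee_pos"]),o
def plan(R,p,N):
    R0,p0,o=now();w=Ro.from_matrix(R0.T@R).as_rotvec()/N;S=sum(Ro.from_rotvec(w*k).as_matrix() for k in range(N))
    t=np.linalg.solve(S,R0.T@(p-p0));print("row x",N,w,t*100,"|w|,|t|mm",np.linalg.norm(w),np.linalg.norm(t)*1e3)
def st():
    R,p,o=now();print("t",o["clock"],"p",p,"q",o["q"]);print("x",R[:,0],"z",R[:,2],"F",o["ft_force"],"M",o["wrist_torque"],"w",o["grip_width"],o["finger_force"])
E
python3 - <<'E'
from h import *
print(plane("top",(325.1,209.5),.016))
plan(RB(81.5,45),np.array([.50,-.274,.46]),14)
plan(RB(56,0),np.array([.558,.287,.30]),14)
E
```

```text
[0.4594 0.134  0.016 ]
row x 14 [ 0.03    0.0504 -0.0728] [ 3.3644 -0.3365  0.8685] |w|,|t|mm 0.09349805091068213 34.90979197183529
row x 14 [-0.0001 -0.     -0.0451] [ 5.9121 -3.9466  0.7451] |w|,|t|mm 0.0451118187218833 71.47297536895358
```

apply_moves --increments '[0.03,0.05,-0.073,3.36,-0.34,0.87,0,0.03,0.05,-0.073,3.36,-0.34,0.87,0,0.03,0.05,-0.073,3.36,-0.34,0.87,0,0.03,0.05,-0.073,3.36,-0.34,0.87,0,0.03,0.05,-0.073,3.36,-0.34,0.87,0,0.03,0.05,-0.073,3.36,-0.34,0.87,0,0.03,0.05,-0.073,3.36,-0.34,0.87,0]'

```text
clock: 0.68
ee_pos: [0.4164, -0.4844, 0.3832]
tcp_rot: [-0.133, 0.889, 0.411, 0.152]
ft_force: [0.0, -0.9, -0.6]
grip_width: 0.088
finger_force: 0.0
```

apply_moves --increments '[0.03,0.05,-0.073,3.36,-0.34,0.87,0,0.03,0.05,-0.073,3.36,-0.34,0.87,0,0.03,0.05,-0.073,3.36,-0.34,0.87,0,0.03,0.05,-0.073,3.36,-0.34,0.87,0,0.03,0.05,-0.073,3.36,-0.34,0.87,0,0.03,0.05,-0.073,3.36,-0.34,0.87,0,0.03,0.05,-0.073,3.36,-0.34,0.87,0,0,0,0,0,0,0,0]'

```text
clock: 1.35
ee_pos: [0.5007, -0.2672, 0.4618]
tcp_rot: [-0.25, 0.695, 0.609, 0.289]
ft_force: [0.5, -0.5, 0.7]
grip_width: 0.088
finger_force: 0.0
```

Run:
```python
from h import *
st(); print(RB(81.5,45))
```

```text
t 1.35 p [ 0.5007 -0.2672  0.4618] q [ 0.9898  0.4255 -0.5794  1.6641 -0.5252  1.396   0.4607]
x [0.0913 0.7023 0.706 ] z [ 0.0966  0.6993 -0.7082] F [ 0.5098 -0.5406  0.7182] M [-0.6675 -0.0193 -0.0328] w 0.08801673996586874 0.0
[[ 0.1045  0.989   0.1045]
 [ 0.6993 -0.1478  0.6993]
 [ 0.7071  0.     -0.7071]]
```

Run:
```python
from h import *
plan(RB(56,0),np.array([.558,.287,.27]),16)
```

```text
row x 16 [-0.011  -0.0482  0.0274] [ 2.688  -0.7785  2.56  ] |w|,|t|mm 0.05647661902529394 37.927301084615934
```

apply_moves --increments '[-0.011,-0.048,0.027,2.69,-0.78,2.56,0,-0.011,-0.048,0.027,2.69,-0.78,2.56,0,-0.011,-0.048,0.027,2.69,-0.78,2.56,0,-0.011,-0.048,0.027,2.69,-0.78,2.56,0,-0.011,-0.048,0.027,2.69,-0.78,2.56,0,-0.011,-0.048,0.027,2.69,-0.78,2.56,0,-0.011,-0.048,0.027,2.69,-0.78,2.56,0,-0.011,-0.048,0.027,2.69,-0.78,2.56,0]'

```text
clock: 2.02
ee_pos: [0.5065, 0.0258, 0.416]
tcp_rot: [-0.126, 0.814, 0.549, 0.146]
ft_force: [-0.1, 0.3, -0.1]
grip_width: 0.0878
finger_force: 0.0
```

apply_moves --increments '[-0.011,-0.048,0.027,2.69,-0.78,2.56,0,-0.011,-0.048,0.027,2.69,-0.78,2.56,0,-0.011,-0.048,0.027,2.69,-0.78,2.56,0,-0.011,-0.048,0.027,2.69,-0.78,2.56,0,-0.011,-0.048,0.027,2.69,-0.78,2.56,0,-0.011,-0.048,0.027,2.69,-0.78,2.56,0,-0.011,-0.048,0.027,2.69,-0.78,2.56,0,-0.011,-0.048,0.027,2.69,-0.78,2.56,0,0,0,0,0,0,0,0]'

```text
clock: 2.77
ee_pos: [0.5588, 0.2864, 0.2598]
tcp_rot: [-0.001, 0.883, 0.469, -0.005]
ft_force: [-0.8, 0.7, 0.2]
grip_width: 0.088
finger_force: 0.0
```

Run:
```python
from h import *
st();plan(RB(56,0),np.array([.558,.287,.189]),4)
im=capture("side");cv2.imwrite("pics/s1.png",cv2.cvtColor(im,cv2.COLOR_RGB2BGR)[130:330,160:440].repeat(2,0).repeat(2,1))
```

```text
t 2.7667 p [0.5588 0.2864 0.2598] q [-0.2874  0.5958 -0.3895  1.7627  0.284   0.8493 -1.4009]
x [ 0.5591  0.8291 -0.0083] z [-0.0097 -0.0035 -0.9999] F [-0.7566  0.697   0.2015] M [0.0584 0.0128 0.0088] w 0.08796489193195549 0.0
row x 4 [-0.0015  0.0021  0.    ] [ 0.0106 -0.0196  1.7702] |w|,|t|mm 0.0025829043230004467 17.703774014040405
```

View pics/s1.png

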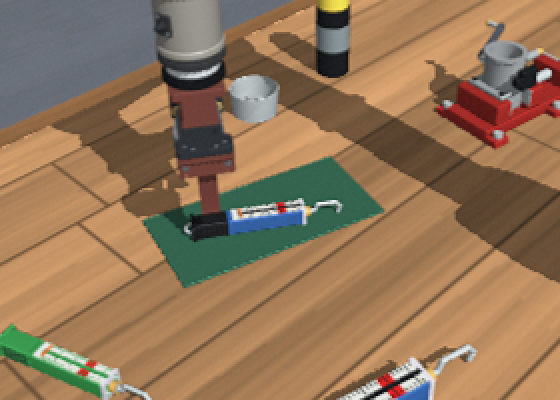

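The fingers straddle the black grip (about (205,215) in the crop), so I descend and grip.

apply_moves --increments '[-0.0015,0.002,0,0.01,-0.02,1.77,0,-0.0015,0.002,0,0.01,-0.02,1.77,0,-0.0015,0.002,0,0.01,-0.02,1.77,0,-0.0015,0.002,0,0.01,-0.02,1.6,0,0,0,0,0,0,0,0,0,0,0,0,0,0,255,0,0,0,0,0,0,255,0,0,0,0,0,0,255,0,0,0,0,0,0,255,0,0,0,0,0,0,255]' --squeeze 58

```text
clock: 3.65
ee_pos: [0.561, 0.2805, 0.1972]
tcp_rot: [0.001, 0.885, 0.466, 0.004]
ft_force: [-0.2, -0.2, -0.4]
grip_width: 0.058
finger_force: 0.0
```

apply_moves --increments '[0,0,0,0,0,0,255,0,0,0,0,0,0,255,0,0,0,0,0,0,255,0,0,0,0,0,0,255]'

```text
clock: 3.98
ee_pos: [0.5605, 0.2809, 0.1963]
tcp_rot: [0.001, 0.885, 0.467, 0.003]
ft_force: [-1.0, 0.8, 1.1]
grip_width: 0.0316
finger_force: 0.6
```

Run:
```python
from h import *
st()
```

```text
t 3.9833 p [0.5605 0.2809 0.1963] q [-0.3072  0.6754 -0.3517  1.7979  0.3362  0.7208 -1.4415]
x [0.5647 0.8253 0.005 ] z [ 0.0067  0.0015 -1.    ] F [-0.9847  0.758   1.0978] M [0.1344 0.218  0.0087] w 0.03164021172190016 0.59837456792593
```

apply_moves --increments '[0,0,0,0,0,0,140,0,0,0,0,0,0.35,140,0,0,0,0,0,0.35,140,0,0,0,0,0,0,255,0,0,0,0,0,0,255,0,0,0,0,0,0,255,0,0,0,0,0,0,255,0,0,0,0,0,0,255,0,0,0,0,0,0,255,0,0,0,0,0,0,255]'

```text
clock: 4.82
ee_pos: [0.5608, 0.2805, 0.1892]
tcp_rot: [0.001, 0.885, 0.466, 0.003]
ft_force: [-0.2, -0.3, -1.0]
grip_width: 0.0258
finger_force: 57.4
```

Run:
```python
from h import *
st()
```

```text
t 4.8167 p [0.5608 0.2805 0.1892] q [-0.3099  0.6854 -0.3471  1.7997  0.3416  0.7092 -1.4456]
x [0.565  0.8251 0.0048] z [ 0.0069  0.0011 -1.    ] F [-0.2286 -0.2848 -1.0454] M [ 0.0143 -0.0953  0.0442] w 0.025772486410266318 57.4286162853241
```

```bash
cat >> h.py <<'E'
PIN=np.array([.5015,-.2725,.127]);MT=np.array([-.1545,0,.174])
def tgt(R,off): return PIN-off*R[:,2]-R@MT
E
python3 - <<'E'
from h import *
R=RB(81.5,45);print(tgt(R,.05))
import h
R0,p0,o=now()
n=h.now; h.now=lambda:(R0,p0+[0,0,.1],o)
T=tgt(R,.05)+[0,0,.1];plan(R,T,18)
E
```

```text
[ 0.4942 -0.3211  0.3946]
row x 18 [ 0.0102  0.0427 -0.0237] [-2.6794  0.8646 -2.3331] |w|,|t|mm 0.04984657877447076 36.564981777096726
```

apply_moves --increments '[0,0,0,0,0,-2,255,0,0,0,0,0,-2.7,255,0,0,0,0,0,-2.7,255,0,0,0,0,0,-2.6,255,0,0,0,0,0,0,255]'

```text
clock: 5.23
ee_pos: [0.5615, 0.2816, 0.2947]
tcp_rot: [0.001, 0.885, 0.466, 0.008]
ft_force: [1.2, 0.5, -0.7]
grip_width: 0.0261
finger_force: 57.4
```

Run:
```python
from h import *
st()
R=RB(81.5,45);plan(R,tgt(R,.05)+[0,0,.1],18)
```

```text
t 5.2333 p [0.5615 0.2816 0.2947] q [-0.2704  0.5469 -0.3998  1.7513  0.2704  0.8822 -1.3885]
x [0.565  0.825  0.0126] z [ 0.0144  0.0054 -0.9999] F [ 1.1806  0.4757 -0.6738] M [ 0.1029 -0.0816  0.0132] w 0.026137284966165908 57.428297996520996
row x 18 [ 0.0105  0.0423 -0.0235] [-2.6883  0.8698 -2.3143] |w|,|t|mm 0.049520473490238616 36.52367320435959
```

apply_moves --increments '[0.0105,0.0423,-0.0235,-2.69,0.87,-2.31,255,0.0105,0.0423,-0.0235,-2.69,0.87,-2.31,255,0.0105,0.0423,-0.0235,-2.69,0.87,-2.31,255,0.0105,0.0423,-0.0235,-2.69,0.87,-2.31,255,0.0105,0.0423,-0.0235,-2.69,0.87,-2.31,255,0.0105,0.0423,-0.0235,-2.69,0.87,-2.31,255,0.0105,0.0423,-0.0235,-2.69,0.87,-2.31,255,0.0105,0.0423,-0.0235,-2.69,0.87,-2.31,255,0.0105,0.0423,-0.0235,-2.69,0.87,-2.31,255]'

```text
clock: 5.98
ee_pos: [0.5006, 0.0005, 0.4491]
tcp_rot: [-0.128, 0.813, 0.549, 0.149]
ft_force: [0.4, -1.0, -1.3]
grip_width: 0.0256
finger_force: 57.4
```

apply_moves --increments '[0.0105,0.0423,-0.0235,-2.69,0.87,-2.31,255,0.0105,0.0423,-0.0235,-2.69,0.87,-2.31,255,0.0105,0.0423,-0.0235,-2.69,0.87,-2.31,255,0.0105,0.0423,-0.0235,-2.69,0.87,-2.31,255,0.0105,0.0423,-0.0235,-2.69,0.87,-2.31,255,0.0105,0.0423,-0.0235,-2.69,0.87,-2.31,255,0.0105,0.0423,-0.0235,-2.69,0.87,-2.31,255,0.0105,0.0423,-0.0235,-2.69,0.87,-2.31,255,0.0105,0.0423,-0.0235,-2.69,0.87,-2.31,255,0,0,0,0,0,0,255]'

```text
clock: 6.82
ee_pos: [0.4925, -0.3303, 0.4879]
tcp_rot: [-0.25, 0.705, 0.598, 0.286]
ft_force: [-0.5, -1.2, -1.3]
grip_width: 0.0256
finger_force: 57.4
```

Run:
```python
from h import *
st();R0,p0,o=now();print("seat pred",p0+R0@(MT-[.011,0,0]))
R=RB(81.5,45);plan(R,tgt(R,.05),4);print("az",np.degrees(np.arctan2(R0[1,0],R0[0,0])))
ims=[]
for n in("top","side"):
    im=cv2.cvtColor(capture(n),cv2.COLOR_RGB2BGR);cv2.imwrite(f"pics/{n}2.png",im)
    c=proj(n,PIN).astype(int);print(n,c,proj(n,p0+R0@(MT-[.011,0,0])));ims.append(cv2.resize(im[c[1]-75:c[1]+45,c[0]-50:c[0]+30],(400,600),interpolation=cv2.INTER_CUBIC))
cv2.imwrite("pics/c2.png",np.hstack(ims))
```

```text
t 6.8167 p [ 0.4925 -0.3303  0.4879] q [ 0.9782  0.4392 -0.4607  1.5573 -0.5239  1.5213  0.4792]
x [0.1204 0.7007 0.7032] z [ 0.104   0.6956 -0.7109] F [-0.5326 -1.1919 -1.2821] M [-0.9079  0.1026 -0.006 ] w 0.025627957363775766 57.431838512420654
seat pred [ 0.4907 -0.3253  0.2478]
row x 4 [ 0.      0.0013 -0.0039] [-1.4763  0.022   1.8186] |w|,|t|mm 0.0041035290367275115 23.424450616168517
az 80.25010203628015
top [475 191] [513.8656 189.038 ]
side [406 142] [424.1753 102.6332]
```

View pics/c2.png

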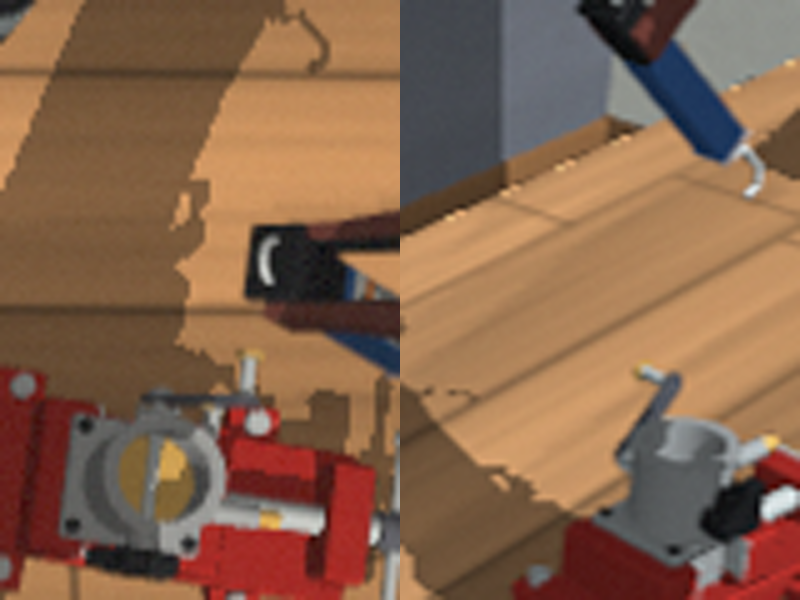

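The pin sits at top (475,191) and side (407,142), as projected. The hook bend in the side view is near (426,102) against a predicted (424,103), so I go down to hover over the pin.

apply_moves --increments '[0,0.0013,-0.004,-1.48,0.02,1.82,255,0,0.0013,-0.004,-1.48,0.02,1.82,255,0,0.0013,-0.004,-1.48,0.02,1.82,255,0,0.0013,-0.004,-1.48,0.02,1.82,255,0,0,0,0,0,0,255,0,0,0,0,0,0,255]'

```text
clock: 7.42
ee_pos: [0.4961, -0.3108, 0.3976]
tcp_rot: [-0.252, 0.696, 0.608, 0.289]
ft_force: [-0.6, 0.6, -0.1]
grip_width: 0.0255
finger_force: 57.4
```

Run:
```python
from h import *
st();R0,p0,o=now();S=p0+R0@(MT-[.011,0,0]);print("seat pred",S,"pin in tool rel mouth",R0.T@(PIN-p0)-MT)
R=RB(81.5,45);plan(R,tgt(R,.025),3);print("az",np.degrees(np.arctan2(R0[1,0],R0[0,0])))
ims=[]
for n in("top","side"):
    im=cv2.cvtColor(capture(n),cv2.COLOR_RGB2BGR);cv2.imwrite(f"pics/{n}3.png",im)
    c=proj(n,PIN).astype(int);k=(c[0]-20,c[1]-45);print(n,c,proj(n,S),"origin",k);ims.append(cv2.resize(im[k[1]:k[1]+75,k[0]:k[0]+50],(400,600),interpolation=cv2.INTER_CUBIC))
cv2.imwrite("pics/c3.png",np.hstack(ims))
```

```text
t 7.4167 p [ 0.4961 -0.3108  0.3976] q [ 0.9616  0.5101 -0.4725  1.6734 -0.5103  1.3592  0.572 ]
x [0.0942 0.6998 0.7081] z [ 0.0965  0.7015 -0.7061] F [-0.6324  0.6465 -0.0534] M [-0.7895  0.0872 -0.033 ] w 0.025506684575931554 57.42897391319275
seat pred [ 0.4973 -0.3046  0.1576] pin in tool rel mouth [-0.0098 -0.0002  0.0445]
row x 3 [-0.0027 -0.0005  0.0034] [-0.3172 -0.0089  0.6568] |w|,|t|mm 0.004403230896769089 7.294270520728183
az 82.33237040805099
top [475 191] [491.2239 191.5197] origin (np.int64(455), np.int64(146))
side [406 142] [414.9137 130.7586] origin (np.int64(386), np.int64(97))
```

View pics/c3.png

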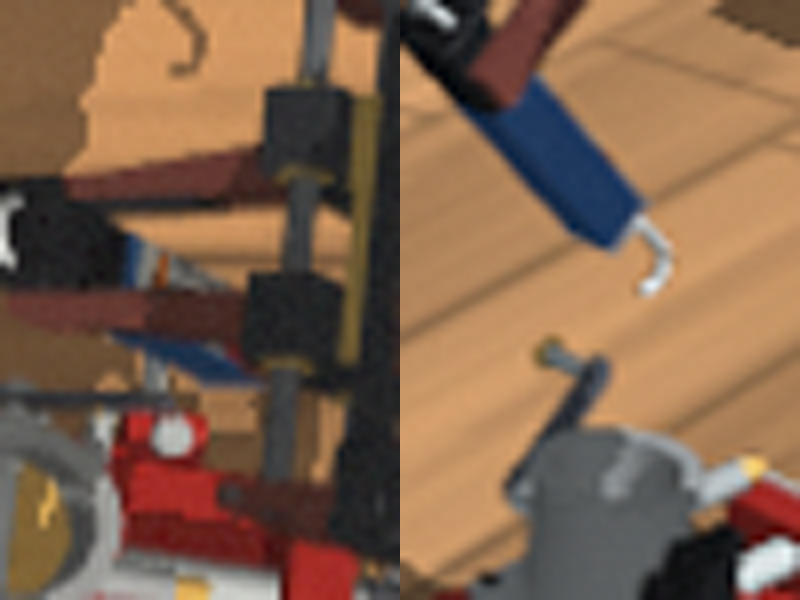

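Run:
```python
from h import *
R0,p0,o=now();S=p0+R0@(MT-[.011,0,0])
X=R0[:,0];Z=-R0[:,2]
def c(P):
    q=proj("side",P);return np.array([400+(q[0]-386)*8+4,(q[1]-97)*8+4])
for nm,x,z in(("case end top",40.5,13),("case end bottom",40.5,-11),("rod at case",40,1),("hook top near",28,9),("hook top far",-3,9),("bend mid",-6.5,0),("tip",-4,-10),("seat",0,0)):
    print(nm,c(S+X*x*1e-3+Z*z*1e-3))
print("pin",c(PIN),"x+10mm",c(S+[.01,0,0])-c(S))
print("px per mm: X",(c(S+X*.01)-c(S))/10,"Z",(c(S+Z*.01)-c(S))/10)
```

```text
case end top [614.3665 192.3565]
case end bottom [579.5524 243.842 ]
rod at case [597.4501 218.7089]
hook top near [620.9011 215.8577]
hook top far [650.7595 251.9339]
bend mid [641.3324 274.7088]
tip [624.8012 292.7654]
seat [635.1386 267.3505]
pin [571.6827 365.9735] x+10mm [-20.9284  -7.5116]
px per mm: X [-0.9618 -1.1426] Z [ 1.4197 -2.0948]
```

Run:
```python
from h import *
R0,p0,o=now();S=p0+R0@(MT-[.011,0,0]);n=R0[:,1]
im=cv2.imread("pics/side3.png").astype(int)
for y in range(121,136):
    r=[]
    for x in range(411,423):
        b,g,rr=im[y,x]
        if b>95 and abs(rr-b)<45:
            o_,d=ray("side",(x,y));P=o_+d*((S-o_)@n)/(d@n);q=R0.T@(P-S)*1e3;r.append((x,int(q[0]),int(-q[2]),int(im[y,x].mean())))
    print(y,r)
```

```text
121 [(415, 27, 18, 86), (416, 22, 21, 115)]
122 [(416, 19, 19, 105)]
123 [(415, 20, 14, 95), (416, 16, 17, 125)]
124 [(414, 22, 10, 79), (415, 17, 12, 162), (416, 13, 15, 189)]
125 [(414, 19, 8, 121), (415, 14, 10, 160), (416, 10, 13, 178), (417, 5, 15, 177)]
126 [(413, 20, 3, 96), (414, 16, 5, 137), (416, 7, 11, 133), (417, 2, 13, 165), (418, -2, 16, 181)]
127 [(413, 17, 1, 119), (417, 0, 11, 127), (418, -5, 14, 172), (419, -9, 16, 183)]
128 [(412, 19, -3, 127), (418, -8, 11, 132), (419, -13, 14, 159)]
129 [(418, -11, 9, 153), (419, -16, 12, 165)]
130 [(418, -14, 7, 174), (419, -19, 10, 196)]
131 [(417, -13, 3, 157), (418, -17, 5, 191), (419, -22, 8, 182)]
132 [(416, -11, -1, 194), (417, -16, 0, 236), (418, -21, 3, 202)]
133 [(416, -14, -3, 173), (417, -19, -1, 200)]
134 []
135 []
```

The side crop shows the hook bend at about (418,130) and the pin at (407,142). The hook reads a few mm further out than predicted, within play, so I split the difference and lower partway.

apply_moves --increments '[-0.003,0,0.005,-0.25,0.1,1.2,255,-0.003,0,0.005,-0.25,0.1,1.2,255,0,0,0,0,0,0,255,0,0,0,0,0,0,255]'

```text
clock: 7.85
ee_pos: [0.5003, -0.2991, 0.3787]
tcp_rot: [-0.249, 0.7, 0.604, 0.29]
ft_force: [0.9, -0.5, -2.1]
grip_width: 0.0255
finger_force: 57.4
```

```bash
sed -i 's/-.1545,0,.174/-.1595,0,.174/' h.py
python3 - <<'E'
from h import *
st();R0,p0,o=now();print("pin in tool rel mouth",R0.T@(PIN-p0)-MT,"az",np.degrees(np.arctan2(R0[1,0],R0[0,0])))
im=cv2.cvtColor(capture("side"),cv2.COLOR_RGB2BGR);cv2.imwrite("pics/side4.png",im)
cv2.imwrite("pics/c4.png",cv2.resize(im[100:160,380:440],(600,600),interpolation=cv2.INTER_CUBIC))
S=p0+R0@(MT-[.011,0,0]);print((proj("side",S)-[380,100])*10+5,(proj("side",PIN)-[380,100])*10+5)
E
```

```text
t 7.85 p [ 0.5003 -0.2991  0.3787] q [ 0.9476  0.5225 -0.4759  1.703  -0.5181  1.3047  0.5727]
x [0.1028 0.6999 0.7068] z [ 0.1055  0.6989 -0.7074] F [ 0.9472 -0.5033 -2.0681] M [-0.8579  0.062  -0.03  ] w 0.025492818324817982 57.42929935455322
pin in tool rel mouth [ 0.0003 -0.0033  0.0228] az 81.64783067164875
[321.6993 380.1812] [274.6034 427.4668]
```

View pics/c4.png

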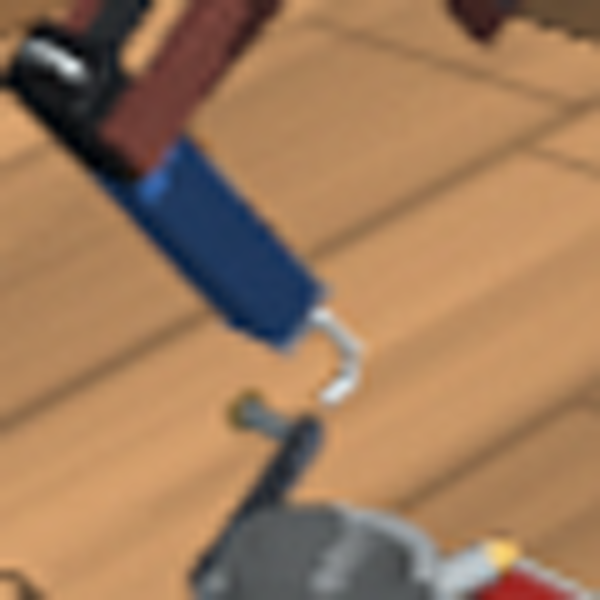

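apply_moves --increments '[0,0,0,0,0.1,0.45,255,0,0,0,0,0,0.45,255,0,0,0,0,0,0.45,255,0,0,0,0,0,0,255,0,0,0,0,0,0,255]'

```text
clock: 8.32
ee_pos: [0.5024, -0.2897, 0.3677]
tcp_rot: [-0.25, 0.7, 0.603, 0.29]
ft_force: [1.4, -0.3, -1.1]
grip_width: 0.0259
finger_force: 57.4
```

apply_moves --increments '[0,0,0,0,0,0.4,255,0,0,0,0,0,0.4,255,0,0,0,0,0,0.3,255,0,0,0,0,0,0,255,0,0,0,0,0,0,255]'

```text
clock: 8.73
ee_pos: [0.5036, -0.2821, 0.3599]
tcp_rot: [-0.25, 0.7, 0.603, 0.29]
ft_force: [0.1, 0.3, -0.4]
grip_width: 0.0259
finger_force: 57.4
```

Run:
```python
from h import *
st();R0,p0,o=now();print("pin in tool rel mouth",R0.T@(PIN-p0)-MT,"F tool",R0.T@o["ft_force"])
im=cv2.cvtColor(capture("side"),cv2.COLOR_RGB2BGR);cv2.imwrite("pics/side5.png",im)
cv2.imwrite("pics/c5.png",cv2.resize(im[100:160,380:440],(600,600),interpolation=cv2.INTER_CUBIC))
```

```text
t 8.7333 p [ 0.5036 -0.2821  0.3599] q [ 0.9305  0.534  -0.4837  1.737  -0.5256  1.2531  0.5765]
x [0.1041 0.6991 0.7074] z [ 0.1047  0.6996 -0.7068] F [ 0.0538  0.2999 -0.4441] M [-0.8441 -0.0021  0.0224] w 0.02585006878982242 57.42927432060242
pin in tool rel mouth [ 0.0012 -0.0035 -0.0029] F tool [-0.0989  0.0087  0.5293]
```

View pics/c5.png

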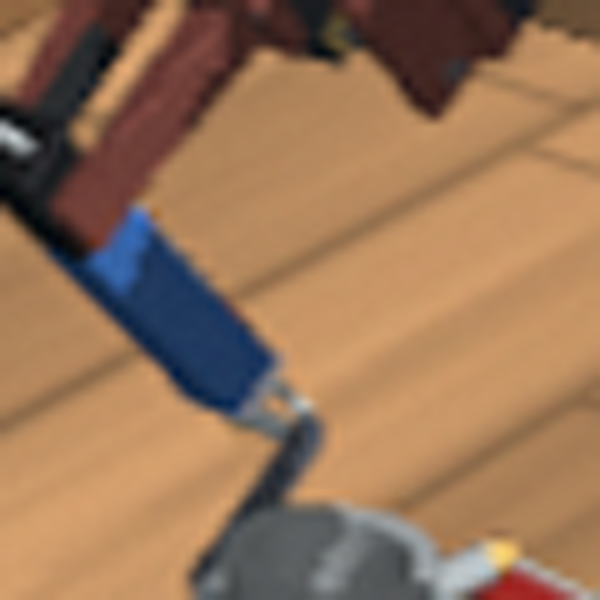

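The hook wire now passes behind the lever plate's end at (305,410), over the pin, with no contact force. I pull gently along x.

apply_moves --increments '[0,0,0,0.35,0,0,255,0,0,0,0.35,0,0,255,0,0,0,0.35,0,0,255,0,0,0,0.35,0,0,255,0,0,0,0.35,0,0,255,0,0,0,0.25,0,0,255,0,0,0,0,0,0,255,0,0,0,0,0,0,255]'

```text
clock: 9.45
ee_pos: [0.5056, -0.2686, 0.3742]
tcp_rot: [-0.249, 0.7, 0.603, 0.29]
ft_force: [-0.7, -1.9, -2.8]
grip_width: 0.0257
finger_force: 57.4
```

Run:
```python
from h import *
st();R0,p0,o=now();print("pin in tool rel mouth",R0.T@(PIN-p0)-MT,"F tool",R0.T@o["ft_force"])
```

```text
t 9.45 p [ 0.5056 -0.2686  0.3742] q [ 0.9205  0.5079 -0.493   1.7428 -0.5379  1.2571  0.5548]
x [0.1043 0.6999 0.7066] z [ 0.1055  0.6987 -0.7076] F [-0.7344 -1.8812 -2.7879] M [-1.3124  0.0336 -0.0245] w 0.02566712650491373 57.423335909843445
pin in tool rel mouth [-0.0183 -0.0037 -0.0022] F tool [-3.3632 -0.4498  0.5808]
```

```bash
cat >> h.py <<'E'
AZ=81.6;ST=MT-np.array([.011,0,0])
def pinat(P0,phi):
    z=lambda a:-RB(AZ,45-np.degrees(a))[:,2]
    return P0-.05*z(0)+.05*z(phi)
def hold(n=5):
    F=[];E=[]
    for i in range(n):
        capture("side");R,p,o=now();F.append(R.T@o["ft_force"]);E.append(p)
    return R,np.mean(E,0),np.mean(F,0),np.std(F,0)
def pulltgt(P0,phi,e):
    R=RB(AZ,45-np.degrees(phi));return R,pinat(P0,phi)+e*R[:,0]-R@ST
def est(P0):
    R,p,F,s=hold();S=p+R@ST;e=(-F[0]-1)/250
    from scipy.optimize import brentq
    g=lambda a:np.linalg.norm(S-pinat(P0,a))-e
    a=np.linspace(-.1,.6,200);v=[abs(g(x)) for x in a];k=a[int(np.argmin(v))]
    pitch=np.degrees(np.arcsin(R[2,0]));print("F",F,s,"e",e,"phi",k,"resid",g(k),"pitch",pitch,"want",45-np.degrees(k),"line pitch",np.degrees(np.arcsin((S-pinat(P0,k))[2]/np.linalg.norm(S-pinat(P0,k)))));return k
E
python3 - <<'E'
from h import *
R,p,F,s=hold(6);e=(-F[0]-1)/250;P0=p+R@ST-e*R[:,0];print(F,s,e,P0)
open("p0.txt","w").write(" ".join(map(str,P0)))
plan(*pulltgt(P0,.1,.032),10)
E
```

```text
[-3.713   0.1951  0.6814] [0.2787 0.2257 0.3226] 0.010851936938882723 [ 0.505  -0.2738  0.1228]
row x 10 [ 0.0002 -0.01   -0.0001] [0.4335 0.0008 0.1938] |w|,|t|mm 0.010004329944948109 4.748116703912671
```

apply_moves --increments '[0,-0.01,0,0.43,0,0.19,255,0,-0.01,0,0.43,0,0.19,255,0,-0.01,0,0.43,0,0.19,255,0,-0.01,0,0.43,0,0.19,255,0,-0.01,0,0.43,0,0.19,255,0,-0.01,0,0.43,0,0.19,255,0,-0.01,0,0.43,0,0.19,255,0,-0.01,0,0.43,0,0.19,255,0,-0.01,0,0.43,0,0.19,255,0,0,0,0,0,0,255]'

```text
clock: 10.58
ee_pos: [0.5116, -0.228, 0.3882]
tcp_rot: [-0.222, 0.712, 0.614, 0.258]
ft_force: [0.5, -6.8, -5.7]
grip_width: 0.0252
finger_force: 57.4
```

Run:
```python
from h import *
P0=np.array(open("p0.txt").read().split(),float)
st();est(P0);est(P0)
for f,e in((.15,.045),(.2,.045)): plan(*pulltgt(P0,f,e),8)
```

```text
t 10.5833 p [ 0.5116 -0.228   0.3882] q [ 0.8554  0.4448 -0.4968  1.7793 -0.5037  1.1921  0.4787]
x [0.1122 0.7606 0.6394] z [ 0.0949  0.6323 -0.7689] F [ 0.5097 -6.7553 -5.6623] M [-2.4112  0.0443  0.0005] w 0.025187641523312432 57.42260277271271
F [-8.3821  0.7645  1.0325] [0.4654 0.2349 0.3084] e 0.02952843698455991 phi 0.08643216080402008 resid -7.247781882688958e-06 pitch 39.78343805012424 want 40.04780197173359 line pitch 40.74461143860912
F [-8.9758  0.6911  1.0936] [0.5683 0.3752 0.6291] e 0.031903056043220634 phi 0.03366834170854269 resid -3.530750773968194e-05 pitch 39.79047410844807 want 43.07094611689622 line pitch 40.90923681038419
row x 8 [ 0.0003 -0.0074 -0.0002] [0.3651 0.0015 0.1612] |w|,|t|mm 0.007392763494958385 3.990919411718285
row x 8 [ 0.0003 -0.0136 -0.0002] [0.5037 0.0012 0.2929] |w|,|t|mm 0.013638971112132567 5.827142583781866
```

apply_moves --increments '[0,-0.0074,0,0.365,0,0.16,255,0,-0.0074,0,0.365,0,0.16,255,0,-0.0074,0,0.365,0,0.16,255,0,-0.0074,0,0.365,0,0.16,255,0,-0.0074,0,0.365,0,0.16,255,0,0,0,0,0,0,255]'

```text
clock: 11.58
ee_pos: [0.5142, -0.2101, 0.393]
tcp_rot: [-0.21, 0.717, 0.618, 0.244]
ft_force: [-0.7, -7.5, -7.4]
grip_width: 0.0254
finger_force: 57.4
```

Run:
```python
from h import *
P0=np.array(open("p0.txt").read().split(),float)
est(P0);est(P0)
for f,e in((.12,.055),(.2,.056)): plan(*pulltgt(P0,f,e),8)
```

```text
F [-10.5586   1.4869   0.6786] [0.5297 0.3004 0.4997] e 0.03823430850246157 phi 0.128643216080402 resid -1.1969207205086985e-06 pitch 37.598062263275374 want 37.62928665560348 line pitch 38.57205705192058
F [-10.0306   0.8442   0.9826] [0.3588 0.1866 0.6142] e 0.03612250919048323 phi 0.16733668341708538 resid -1.5738291724437525e-05 pitch 37.59930132834749 want 35.41231428248422 line pitch 38.791727772592566
row x 8 [ 0.0003  0.0011 -0.0003] [ 0.1868  0.0023 -0.0161] |w|,|t|mm 0.001228077622356822 1.8748916281710053
row x 8 [ 0.0003 -0.0089 -0.0003] [0.4227 0.0017 0.2034] |w|,|t|mm 0.008865050803208673 4.690399491195596
```

apply_moves --increments '[0,-0.012,0,0.4,0,0.24,255,0,-0.012,0,0.4,0,0.24,255,0,-0.012,0,0.4,0,0.24,255,0,-0.012,0,0.4,0,0.24,255,0,-0.012,0,0.3,0,0.2,255,0,0,0,0,0,0,255]'

```text
clock: 12.58
ee_pos: [0.517, -0.1883, 0.3944]
tcp_rot: [-0.192, 0.724, 0.624, 0.222]
ft_force: [-1.3, -7.8, -9.1]
grip_width: 0.0253
finger_force: 57.7
```

Run:
```python
from h import *
P0=np.array(open("p0.txt").read().split(),float)
est(P0);est(P0)
for f,e in((.22,.056),(.27,.056)): plan(*pulltgt(P0,f,e),5)
im=cv2.cvtColor(capture("side"),cv2.COLOR_RGB2BGR);cv2.imwrite("pics/side6.png",im)
it=cv2.cvtColor(capture("top"),cv2.COLOR_RGB2BGR);cv2.imwrite("pics/top6.png",it)
cv2.imwrite("pics/c6.png",np.hstack([cv2.resize(im[70:160,350:440],(400,400),interpolation=cv2.INTER_CUBIC),cv2.resize(it[140:230,415:505],(400,400),interpolation=cv2.INTER_CUBIC)]))
```

```text
F [-11.6526   0.4617   2.4274] [0.3184 0.3472 0.6345] e 0.04261027000948474 phi 0.20251256281407035 resid 5.822472542239138e-05 pitch 34.163410330315 want 33.39688485237579 line pitch 36.3583082390649
F [-11.9116   0.2466   2.2944] [0.2796 0.2835 0.4714] e 0.04364647339161121 phi 0.17788944723618086 resid 3.5160614000953605e-05 pitch 34.16743181977685 want 34.80768545345169 line pitch 36.348844525870106
row x 5 [ 0.0002 -0.0062 -0.0007] [0.3975 0.0109 0.1712] |w|,|t|mm 0.006236725667583083 4.329193454189688
row x 5 [ 0.0002 -0.0162 -0.0007] [0.6195 0.0102 0.395 ] |w|,|t|mm 0.016206461064252414 7.348326396096248
```

View pics/c6.png

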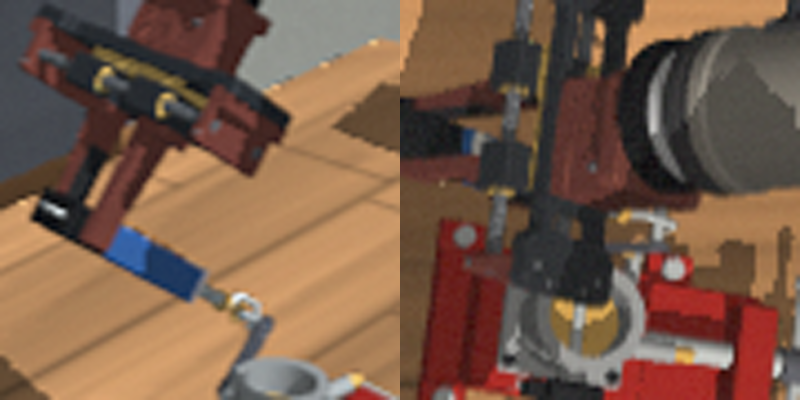

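apply_moves --increments '[0,-0.012,0,0.42,0,0.26,255,0,-0.012,0,0.42,0,0.26,255,0,-0.012,0,0.42,0,0.26,255,0,0,0,0,0,0,255]'

```text
clock: 13.52
ee_pos: [0.519, -0.1738, 0.3946]
tcp_rot: [-0.181, 0.728, 0.627, 0.209]
ft_force: [-1.9, -9.3, -8.7]
grip_width: 0.0256
finger_force: 57.9
```

Run:
```python
from h import *
P0=np.array(open("p0.txt").read().split(),float)
est(P0);est(P0);st()
for f,e in((.25,.056),): plan(*pulltgt(P0,f,e),4)
```

```text
F [-12.8683  -0.0328   2.8394] [0.0721 0.7213 0.3262] e 0.04747304191640255 phi 0.22361809045226125 resid 1.4627269027532586e-05 pitch 32.08247325219691 want 32.18762719431074 line pitch 34.16653061379384
F [-12.6977  -0.292    2.6617] [0.2259 0.428  0.2606] e 0.046790787488235674 phi 0.23417085427135673 resid -6.988490127497748e-05 pitch 32.0850854539265 want 31.582998365278215 line pitch 34.289709365562636
t 14.0167 p [ 0.5188 -0.175   0.3943] q [ 0.7495  0.3808 -0.4932  1.8246 -0.4275  1.0965  0.3488]
x [0.1282 0.8375 0.5312] z [ 0.0783  0.5254 -0.8473] F [-1.3432 -9.4444 -8.8131] M [-3.0054  0.31    0.0578] w 0.026071313813100273 57.86246716976166
row x 4 [ 0.0002 -0.0061 -0.0011] [0.3605 0.0183 0.1826] |w|,|t|mm 0.006252046275938424 4.045458261691325
```

apply_moves --increments '[0,-0.006,0,0.36,0,0.18,255,0,-0.006,0,0.36,0,0.18,255,0,-0.006,0,0.36,0,0.18,255,0,-0.006,0,0.36,0,0.18,255,0,0,0,0,0,0,255]'

```text
clock: 14.43
ee_pos: [0.5212, -0.1591, 0.396]
tcp_rot: [-0.173, 0.731, 0.629, 0.2]
ft_force: [-2.1, -11.4, -8.1]
grip_width: 0.0257
finger_force: 57.9
```

Run:
```python
from h import *
P0=np.array(open("p0.txt").read().split(),float)
est(P0);est(P0);st()
plan(*pulltgt(P0,.27,.056),2)
```

```text
F [-14.3578   0.1981   0.7931] [0.27   0.4772 0.2961] e 0.053431035423089746 phi 0.2869346733668341 resid -2.7382446404253247e-05 pitch 30.617498531712563 want 28.55985422011558 line pitch 31.528060233679327
F [-14.6391   0.1277   1.2827] [0.5594 0.6872 0.4859] e 0.05455620354195843 phi 0.2587939698492462 resid 6.528496402494893e-05 pitch 30.620575777547792 want 30.172197764202316 line pitch 31.509018681363568
t 14.9333 p [ 0.5211 -0.1601  0.3958] q [ 0.7216  0.3679 -0.4948  1.8339 -0.4118  1.0754  0.3134]
x [0.1307 0.8506 0.5094] z [ 0.0759  0.5037 -0.8606] F [ -1.3301 -12.792   -8.294 ] M [-3.6314  0.426   0.0891] w 0.025729275593930664 57.863337993621826
row x 2 [ 0.0007 -0.0095 -0.0025] [0.2632 0.033  0.2596] |w|,|t|mm 0.009871138844588347 3.712090527257359
```

apply_moves --increments '[0,0,0,0.1,0,0,255,0,0,0,0,0,0,255,0,0,0,0,0,0,255,0,0,0,0,0,0,255,0,0,0,0,0,0,255,0,0,0,0,0,0,255,0,0,0,0,0,0,255,0,0,0,0,0,0,255,0,0,0,0,0,0,255,0,0,0,0,0,0,255]'

```text
clock: 15.77
ee_pos: [0.5212, -0.1593, 0.3963]
tcp_rot: [-0.172, 0.732, 0.628, 0.2]
ft_force: [-2.0, -11.9, -8.7]
grip_width: 0.0256
finger_force: 57.9
```

apply_moves --increments '[0,0,0,0,0,0,255,0,0,0,0,0,0,255,0,0,0,0,0,0,255,0,0,0,0,0,0,255,0,0,0,0,0,0,255,0,0,0,0,0,0,255,0,0,0,0,0,0,255,0,0,0,0,0,0,255,0,0,0,0,0,0,255,0,0,0,0,0,0,255]'

```text
clock: 16.6
ee_pos: [0.5212, -0.1593, 0.3963]
tcp_rot: [-0.172, 0.732, 0.628, 0.2]
ft_force: [-1.3, -11.5, -8.8]
grip_width: 0.0258
finger_force: 57.9
```

Run:
```python
from h import *
P0=np.array(open("p0.txt").read().split(),float)
est(P0);est(P0);st()
R,p,o=now()
im=cv2.cvtColor(capture("side"),cv2.COLOR_RGB2BGR);cv2.imwrite("pics/side7.png",im)
cv2.imwrite("pics/c7.png",cv2.resize(im[70:160,350:440],(600,600),interpolation=cv2.INTER_CUBIC))
f=lambda P:(proj("side",P)-[350,70])*6.667+3.3
G=R[:,0];B=p+R@(ST+[.0405,0,0])
print("case end",f(B),f(B-[.013,0,0]),"seat at e=50,56,62",[f(p+R@(ST-[e,0,0])) for e in(.05,.056,.062)])
plan(*pulltgt(P0,.1,.03),10)
```

```text
F [-14.6601   0.1141   1.6588] [0.5488 0.3567 0.2785] e 0.05464038872915148 phi 0.27638190954773867 resid 1.5279724302950937e-05 pitch 30.61625719558059 want 29.164483049148103 line pitch 31.555257310182313
F [-14.6849   0.1687   1.2478] [0.7305 0.2502 0.3819] e 0.05473971792667989 phi 0.27638190954773867 resid -7.544422406686319e-05 pitch 30.616712473170615 want 29.164483049148103 line pitch 31.559057600085012
t 17.1 p [ 0.5212 -0.1593  0.3963] q [ 0.7206  0.367  -0.4952  1.8339 -0.4121  1.0755  0.3119]
x [0.1308 0.8506 0.5093] z [ 0.0759  0.5036 -0.8606] F [ -2.0652 -12.6322  -9.1105] M [-3.6426  0.4643  0.054 ] w 0.025644021033732287 57.86348104476929
case end [253.5923 434.1026] [276.7727 442.9658] seat at e=50,56,62 [array([361.74  , 477.8482]), array([368.5436, 480.6002]), array([375.3042, 483.3349])]
row x 10 [ 0.0002  0.0151 -0.0005] [-0.5998  0.0087 -0.3088] |w|,|t|mm 0.015118441595584188 6.746543148904161
```

View pics/c7.png

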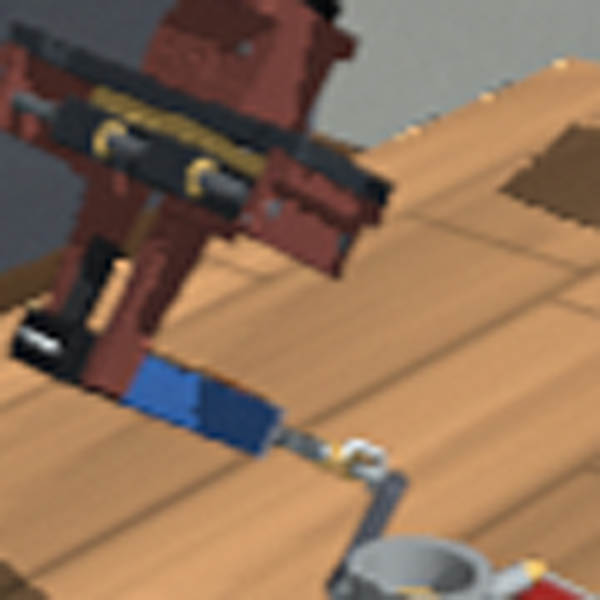

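The balance hangs taut from the pin (pin at about (365,470) in the crop). The reading includes about 0.8 N of balance weight, so the true pull is nearer 13.9 N. I add a little and hold again mid-band.

apply_moves --increments '[0,0,0,0.2,0,0.02,255,0,0,0,0.2,0,0.02,255,0,0,0,0.15,0,0.02,255,0,0,0,0,0,0,255,0,0,0,0,0,0,255,0,0,0,0,0,0,255,0,0,0,0,0,0,255,0,0,0,0,0,0,255,0,0,0,0,0,0,255,0,0,0,0,0,0,255]'

```text
clock: 17.98
ee_pos: [0.5219, -0.1547, 0.3985]
tcp_rot: [-0.172, 0.732, 0.628, 0.2]
ft_force: [-1.7, -13.0, -9.3]
grip_width: 0.0256
finger_force: 57.9
```

Run:
```python
from h import *
P0=np.array(open("p0.txt").read().split(),float)
est(P0);est(P0)
```

```text
F [-15.7398  -0.048    0.3214] [0.335  0.3451 0.3371] e 0.058959157818611746 phi 0.2904522613065327 resid -5.895175416999188e-06 pitch 30.57867420410055 want 28.358311277104733 line pitch 31.197349705229048
F [-15.5426  -0.0625   1.0404] [0.3231 0.2313 0.5426] e 0.058170422496917625 phi 0.3045226130653266 resid 7.436908526762404e-05 pitch 30.57529123285328 want 27.552139505061366 line pitch 31.257195038835736
```

apply_moves --increments '[0,0,0,0,0,0,255,0,0,0,0,0,0,255,0,0,0,0,0,0,255,0,0,0,0,0,0,255,0,0,0,0,0,0,255,0,0,0,0,0,0,255,0,0,0,0,0,0,255,0,0,0,0,0,0,255,0,0,0,0,0,0,255,0,0,0,0,0,0,255]'

```text
clock: 19.32
ee_pos: [0.5219, -0.1547, 0.3985]
tcp_rot: [-0.172, 0.732, 0.628, 0.2]
ft_force: [-2.6, -12.7, -9.8]
grip_width: 0.0256
finger_force: 57.9
```

Run:
```python
from h import *
P0=np.array(open("p0.txt").read().split(),float)
est(P0);est(P0);plan(*pulltgt(P0,.1,.03),10);plan(*pulltgt(P0,0,-.002),22)
```

```text
F [-15.4023  -0.0789   0.9718] [0.4799 0.2872 0.4472] e 0.057609276787857 phi 0.3185929648241206 resid -6.323755858499841e-05 pitch 30.57573442268103 want 26.745967733017995 line pitch 31.29979741456163
F [-15.5325   0.3983   0.7109] [0.8346 0.4239 0.5911] e 0.058129970326512 phi 0.30804020100502505 resid -5.493493923514059e-05 pitch 30.574573050179772 want 27.350596562050526 line pitch 31.268266775974777
row x 10 [ 0.0002  0.0152 -0.0005] [-0.6511  0.0089 -0.3165] |w|,|t|mm 0.0151869601961669 7.240182471084858
row x 22 [ 0.0001  0.0114 -0.0002] [-0.5423  0.0047 -0.2228] |w|,|t|mm 0.011446772706018937 5.8634599950769
```

Force is steady at about 15.5 N raw, or about 14.7 N net, so the hold is done. Now I ease back.

apply_moves --increments '[0,0.015,0,-0.65,0,-0.32,255,0,0.015,0,-0.65,0,-0.32,255,0,0.015,0,-0.65,0,-0.32,255,0,0.015,0,-0.65,0,-0.32,255,0,0.015,0,-0.65,0,-0.32,255,0,0.015,0,-0.65,0,-0.32,255,0,0.015,0,-0.65,0,-0.32,255,0,0.015,0,-0.65,0,-0.32,255,0,0.015,0,-0.65,0,-0.32,255,0,0.015,0,-0.65,0,-0.32,255]'

```text
clock: 20.65
ee_pos: [0.5117, -0.2239, 0.3885]
tcp_rot: [-0.22, 0.714, 0.614, 0.255]
ft_force: [-2.8, -6.2, -6.5]
grip_width: 0.0255
finger_force: 57.9
```

Run:
```python
from h import *
P0=np.array(open("p0.txt").read().split(),float)
est(P0);plan(*pulltgt(P0,0,-.01),10)
```

```text
F [-8.8789 -0.5334  0.0705] [0.913  0.8588 0.3439] e 0.031515615330104295 phi 0.09698492462311556 resid 3.34460550745902e-05 pitch 39.36203994738298 want 39.44317314270106 line pitch 38.19175106190778
row x 10 [ 0.0002  0.0098 -0.0004] [-0.6434  0.0075 -0.1852] |w|,|t|mm 0.009847951868432627 6.6955733369618695
```

apply_moves --increments '[0,0.0098,0,-0.62,0,-0.185,255,0,0.0098,0,-0.62,0,-0.185,255,0,0.0098,0,-0.62,0,-0.185,255,0,0.0098,0,-0.62,0,-0.185,255,0,0.0098,0,-0.62,0,-0.185,255,0,0.0098,0,-0.62,0,-0.185,255,0,0.0098,0,-0.62,0,-0.185,255,0,0.0098,0,-0.6,0,-0.185,255,0,0.0098,0,-0.6,0,-0.185,255,0,0.0098,0,-0.6,0,-0.185,255]'

```text
clock: 21.73
ee_pos: [0.5045, -0.2792, 0.362]
tcp_rot: [-0.25, 0.699, 0.603, 0.292]
ft_force: [-0.5, 0.6, -1.8]
grip_width: 0.0261
finger_force: 57.9
```

Run:
```python
from h import *
P0=np.array(open("p0.txt").read().split(),float)
st();R,p,F,s=hold(4);print(F,s,R.T@(P0-p)-ST);plan(*pulltgt(P0,0,-.007),2)
```

```text
t 21.7333 p [ 0.5045 -0.2792  0.362 ] q [ 0.9287  0.5309 -0.4863  1.7379 -0.5301  1.2539  0.5749]
x [0.1022 0.6971 0.7096] z [ 0.1053  0.7018 -0.7046] F [-0.5276  0.5544 -1.7828] M [-0.8216  0.0306  0.006 ] w 0.026092219915027446 57.8632128238678
[-0.6946  0.5505  1.0067] [0.4428 0.2065 0.4803] [ 0.0059 -0.0002 -0.0011]
row x 2 [ 0.0009 -0.001  -0.0002] [-0.0804 -0.0026 -0.0482] |w|,|t|mm 0.0013715667903268357 0.9378767741676199
```

apply_moves --increments '[0,0,0,-0.2,0,0,255,0,0,0,0,0,0,255,0,0,0,0,0,-0.5,255,0,0,0,0,0,-0.5,255,0,0,0,0,0,-0.5,255]'

```text
clock: 22.35
ee_pos: [0.5022, -0.2919, 0.3717]
tcp_rot: [-0.25, 0.7, 0.603, 0.291]
ft_force: [0.5, -0.8, -1.1]
grip_width: 0.0256
finger_force: 57.9
```

apply_moves --increments '[0,0,0,0,0,-0.6,255,0,0,0,0,0,-0.6,255,0,0,0,0,0,-0.8,255,0,0,0,0,0,-1,255,0,0,0,0,0,-1,255,0,0,0,0,0,0,255,0,0,0,0,0,0,255,0,0,0,0,0,0,255,0,0,0,0,0,0,255]'

```text
clock: 23.1
ee_pos: [0.4979, -0.3191, 0.399]
tcp_rot: [-0.25, 0.7, 0.603, 0.29]
ft_force: [-0.3, -0.1, -1.9]
grip_width: 0.0256
finger_force: 57.9
```

Run:
```python
from h import *
P0=np.array(open("p0.txt").read().split(),float)
st();R,p,F,s=hold(4);print(F,s,R.T@(P0-p)-ST)
im=cv2.cvtColor(capture("side"),cv2.COLOR_RGB2BGR);cv2.imwrite("pics/side8.png",im)
# lever compare with idle picture (side4): difference in lever region
a=cv2.imread("pics/side3.png").astype(int);d=np.abs(a-im)[135:160,398:415].max(2);print("changed px",(d>60).sum())
print(plan(RB(81.6,45),p+[0,0,.10],4))
```

```text
t 23.1 p [ 0.4979 -0.3191  0.399 ] q [ 0.9644  0.5168 -0.4661  1.6578 -0.5104  1.3655  0.5654]
x [0.104  0.6983 0.7083] z [ 0.1045  0.7005 -0.706 ] F [-0.3146 -0.0888 -1.9424] M [-0.7932  0.0855  0.0648] w 0.02558639248086097 57.86289095878601
[-0.8377  0.2057  0.9895] [0.2629 0.6271 0.3456] [0.0073 0.0001 0.0535]
changed px 0
row x 4 [ 0.0004 -0.0003 -0.0002] [ 1.7696 -0.0005 -1.7607] |w|,|t|mm 0.0005456531412425746 24.963359264887778
None
```

Unhooked, and the lever's pixels match the idle picture. I carry the balance back to the mat.

apply_moves --increments '[0,0,0,1.77,0,-1.76,255,0,0,0,1.77,0,-1.76,255,0,0,0,1.77,0,-1.76,255,0,0,0,1.77,0,-1.76,255,0,0,0,0,0,0,255]'

```text
clock: 23.77
ee_pos: [0.4988, -0.319, 0.5044]
tcp_rot: [-0.247, 0.699, 0.604, 0.292]
ft_force: [0.5, 0.4, -0.9]
grip_width: 0.0254
finger_force: 57.9
```

Run:
```python
from h import *
plan(RB(55.6,0),np.array([.5608,.2805,.28]),20)
```

```text
row x 20 [-0.0085 -0.0386  0.0216] [ 2.2917 -0.7124  2.279 ] |w|,|t|mm 0.045038640165414846 33.09562661030043
```

apply_moves --increments '[-0.0085,-0.0386,0.0216,2.29,-0.71,2.28,255,-0.0085,-0.0386,0.0216,2.29,-0.71,2.28,255,-0.0085,-0.0386,0.0216,2.29,-0.71,2.28,255,-0.0085,-0.0386,0.0216,2.29,-0.71,2.28,255,-0.0085,-0.0386,0.0216,2.29,-0.71,2.28,255,-0.0085,-0.0386,0.0216,2.29,-0.71,2.28,255,-0.0085,-0.0386,0.0216,2.29,-0.71,2.28,255,-0.0085,-0.0386,0.0216,2.29,-0.71,2.28,255,-0.0085,-0.0386,0.0216,2.29,-0.71,2.28,255,-0.0085,-0.0386,0.0216,2.29,-0.71,2.28,255]'

```text
clock: 24.6
ee_pos: [0.5038, 0.0064, 0.4455]
tcp_rot: [-0.129, 0.813, 0.548, 0.147]
ft_force: [0.6, 0.5, -1.5]
grip_width: 0.0254
finger_force: 57.9
```

apply_moves --increments '[-0.0085,-0.0386,0.0216,2.29,-0.71,2.28,255,-0.0085,-0.0386,0.0216,2.29,-0.71,2.28,255,-0.0085,-0.0386,0.0216,2.29,-0.71,2.28,255,-0.0085,-0.0386,0.0216,2.29,-0.71,2.28,255,-0.0085,-0.0386,0.0216,2.29,-0.71,2.28,255,-0.0085,-0.0386,0.0216,2.29,-0.71,2.28,255,-0.0085,-0.0386,0.0216,2.29,-0.71,2.28,255,-0.0085,-0.0386,0.0216,2.29,-0.71,2.28,255,-0.0085,-0.0386,0.0216,2.29,-0.71,2.28,255,-0.0085,-0.0386,0.0216,2.29,-0.71,2.28,255]'

```text
clock: 25.43
ee_pos: [0.5587, 0.2821, 0.2746]
tcp_rot: [-0.002, 0.885, 0.466, -0.003]
ft_force: [-0.2, 0.3, -0.7]
grip_width: 0.0255
finger_force: 57.9
```

apply_moves --increments '[0,0,0,0,0,0,255,0,0,0,0,0,0,255]'

```text
clock: 25.6
ee_pos: [0.5578, 0.2823, 0.2739]
tcp_rot: [-0.004, 0.884, 0.468, -0.004]
ft_force: [-0.5, -0.6, -1.8]
grip_width: 0.0259
finger_force: 57.9
```

Run:
```python
from h import *
st();plan(RB(55.6,0),np.array([.5608,.2805,.205]),4)
R,p,F,s=hold(4)
im=cv2.cvtColor(capture("side"),cv2.COLOR_RGB2BGR);cv2.imwrite("pics/side9.png",im)
it=cv2.cvtColor(capture("top"),cv2.COLOR_RGB2BGR);cv2.imwrite("pics/top9.png",it)
```

```text
t 25.6 p [0.5578 0.2823 0.2739] q [-0.2672  0.5758 -0.4074  1.762   0.2751  0.8681 -1.3933]
x [ 0.5621  0.827  -0.0034] z [-0.0106  0.0031 -0.9999] F [-0.5002 -0.5637 -1.8015] M [-0.0233 -0.0547 -0.007 ] w 0.02587666690302007 57.86284267902374
row x 4 [-0.0026  0.0009  0.0008] [0.0081 0.0993 1.721 ] |w|,|t|mm 0.0028886494941320114 17.23884729837578
```

apply_moves --increments '[-0.0026,0.001,0,0,0.1,1.72,255,-0.0026,0.001,0,0,0.1,1.72,255,-0.0026,0.001,0,0,0.1,1.72,255,-0.0026,0.001,0,0,0.1,1.72,255,0,0,0,0,0,0,255,0,0,0,0,0,0.3,255,0,0,0,0,0,0.3,255,0,0,0,0,0,0,255]'

```text
clock: 26.57
ee_pos: [0.5625, 0.2784, 0.2021]
tcp_rot: [0.0, 0.885, 0.466, 0.003]
ft_force: [-0.9, 0.4, -1.8]
grip_width: 0.0258
finger_force: 57.9
```

Run:
```python
from h import *
st();R,p,F,s=hold(4);print(F,s)
```

```text
t 26.5667 p [0.5625 0.2784 0.2021] q [-0.2933  0.6697 -0.3638  1.7935  0.3381  0.7345 -1.4389]
x [0.5659 0.8245 0.0044] z [ 0.0053  0.0017 -1.    ] F [-0.8549  0.3868 -1.8182] M [-0.0298 -0.0932 -0.0183] w 0.025754994342399577 57.86280691623688
[ 0.0152 -0.1879  1.2627] [0.6126 0.3544 0.3164]
```

apply_moves --increments '[0,0,0,0,0,0.3,255,0,0,0,0,0,0.3,255,0,0,0,0,0,0.3,255,0,0,0,0,0,0,255,0,0,0,0,0,0,255]'

```text
clock: 27.18
ee_pos: [0.5621, 0.2784, 0.1919]
tcp_rot: [0.001, 0.885, 0.466, 0.002]
ft_force: [0.5, 0.3, -1.0]
grip_width: 0.0256
finger_force: 57.9
```

Run:
```python
from h import *
st();R,p,F,s=hold(4);print(F,s)
```

```text
t 27.1833 p [0.5621 0.2784 0.1919] q [-0.298   0.6839 -0.358   1.7966  0.3448  0.7195 -1.4443]
x [0.5654 0.8248 0.0025] z [ 0.0035  0.0006 -1.    ] F [ 0.4839  0.3257 -1.0268] M [ 0.0919 -0.051  -0.0129] w 0.025647607397391674 57.86275863647461
[-0.1569 -0.2658  0.8998] [0.378  0.3561 0.5426]
```

apply_moves --increments '[0,0,0,0,0,0.15,255,0,0,0,0,0,0.15,255,0,0,0,0,0,0,255,0,0,0,0,0,0,255]'

```text
clock: 27.72
ee_pos: [0.5622, 0.2784, 0.1892]
tcp_rot: [0.001, 0.885, 0.466, 0.002]
ft_force: [0.5, -0.8, -1.5]
grip_width: 0.026
finger_force: 57.9
```

Run:
```python
from h import *
st();R,p,F,s=hold(4);print(F,s)
```

```text
t 27.7167 p [0.5622 0.2784 0.1892] q [-0.2992  0.6878 -0.3563  1.7973  0.347   0.7145 -1.4461]
x [0.5655 0.8247 0.0029] z [ 0.0039  0.0009 -1.    ] F [ 0.49   -0.8181 -1.4526] M [ 0.0007 -0.0582 -0.0218] w 0.02602147851219795 57.86278009414673
[0.4395 0.5157 1.3603] [0.4334 0.4404 0.3592]
```

apply_moves --increments '[0,0,0,0,0,0.1,255,0,0,0,0,0,0,255,0,0,0,0,0,0,255,0,0,0,0,0,0.05,255,0,0,0,0,0,0,255,0,0,0,0,0,0,255]'

```text
clock: 28.42
ee_pos: [0.5623, 0.2786, 0.1888]
tcp_rot: [0.001, 0.885, 0.466, 0.002]
ft_force: [-2.0, -2.2, 8.7]
grip_width: 0.0253
finger_force: 57.9
```

Run:
```python
from h import *
st();R,p,F,s=hold(4);print(F,s)
```

```text
t 28.4167 p [0.5623 0.2786 0.1888] q [-0.2998  0.6884 -0.3558  1.7971  0.3478  0.7134 -1.4469]
x [0.5656 0.8247 0.0034] z [ 0.0047  0.0009 -1.    ] F [-1.952  -2.2287  8.7131] M [-0.3255  0.5329 -0.019 ] w 0.025267303450474454 57.87185847759247
[-2.9527 -1.3639 -9.0837] [0.2379 0.3642 0.7547]
```

It is touching the mat at 9 N, so I release and lift.

apply_moves --increments '[0,0,0,0,0,-0.05,255,0,0,0,0,0,0,150,0,0,0,0,0,0,120,0,0,0,0,0,0,80,0,0,0,0,0,0,40,0,0,0,0,0,0,0,0,0,0,0,0,0,0,0,0,0,0,0,0,0]'

```text
clock: 29.28
ee_pos: [0.5623, 0.2784, 0.1882]
tcp_rot: [0.001, 0.885, 0.466, 0.002]
ft_force: [-0.3, -0.2, -0.4]
grip_width: 0.0688
finger_force: 0.0
```

apply_moves --increments '[0,0,0,0,0,-1,0,0,0,0,0,0,-2,0,0,0,0,0,0,-3,0,0,0,0,0,0,-3,0,0,0,0,0,0,-3,0,0,0,0,-3,0,0,0,0,0,0,-3,0,0,0,0,0,0,-3,0,0,0,0,0,0,0,0,0,0]'

```text
clock: 30.03
ee_pos: [0.5085, 0.1992, 0.3082]
tcp_rot: [0.002, 0.886, 0.464, -0.0]
ft_force: [-0.1, -0.7, -0.5]
grip_width: 0.0877
finger_force: 0.0
```

Run:
```python
from h import *
st()
it=cv2.cvtColor(capture("top"),cv2.COLOR_RGB2BGR);im=cv2.cvtColor(capture("side"),cv2.COLOR_RGB2BGR)
cv2.imwrite("pics/top10.png",it);cv2.imwrite("pics/side10.png",im)
a=cv2.imread("pics/side0.png").astype(int)
h,s,v=cv2.split(cv2.cvtColor(im,cv2.COLOR_BGR2HSV))
for nm,I in(("start",a.astype(np.uint8)),("now",im)):
    h,s,v=cv2.split(cv2.cvtColor(I,cv2.COLOR_BGR2HSV));m=(h>100)&(h<130)&(s>100)&(v>60);m[:215]=0;m[265:]=0;m[:,:240]=0;m[:,360:]=0
    y,x=np.nonzero(m);print(nm,len(x),x.mean() if len(x) else 0,y.mean() if len(y) else 0)
b=np.hstack([im[130:290,230:430],a[130:290,230:430]]);cv2.imwrite("pics/fin.png",cv2.resize(b.astype(np.uint8),(800,320),interpolation=cv2.INTER_CUBIC))
d=np.abs(a-im)[135:160,398:415].max(2);print("lever changed",(d>60).sum())
```

```text
t 30.0333 p [0.5085 0.1992 0.3082] q [-0.1438  0.4172 -0.4299  1.9313  0.2343  0.8414 -1.3032]
x [ 0.5685  0.8227 -0.0021] z [ 0.0019 -0.0038 -1.    ] F [-0.0588 -0.6863 -0.4615] M [-0.0142  0.0245  0.0334] w 0.08772654975825618 0.0
start 263 290.9467680608365 240.61596958174906
now 263 290.78326996197717 238.9087452471483
lever changed 71
```

Run:
```python
from h import *
for f in("side0","side8","side7","side10"):
    I=cv2.imread(f"pics/{f}.png");h,s,v=cv2.split(cv2.cvtColor(I,cv2.COLOR_BGR2HSV))
    m=(v<95)&(s<120);m[:136]=0;m[158:]=0;m[:,:396]=0;m[:,416:]=0
    y,x=np.nonzero(m);k=y<150;print(f,len(x),x[k].mean(),y[k].mean(),y.min(),x.min(),x.max())
I=cv2.imread("pics/side10.png");h,s,v=cv2.split(cv2.cvtColor(I,cv2.COLOR_BGR2HSV))
J=cv2.imread("pics/side0.png");
for im in(J,I):
    h,s,v=cv2.split(cv2.cvtColor(im,cv2.COLOR_BGR2HSV))
    for nm,m in(("white",(s<50)&(v>160)),("red",((h<8)|(h>172))&(s>140)&(v>90)),("black",v<45)):
        m=m.copy();m[:225]=0;m[255:]=0;m[:,:245]=0;m[:,335:]=0;y,x=np.nonzero(m);print(nm,len(x),x.mean(),y.mean(),x.min(),x.max())
```

```text
side0 107 408.26666666666665 145.43333333333334 142 399 415
side8 83 408.1111111111111 145.33333333333334 142 399 413
side7 27 406.0 144.8125 138 396 410
side10 18 407.6 145.9 142 399 411
white 164 298.0853658536585 234.84756097560975 252 330
red 17 299.94117647058823 233.0 298 302
black 192 263.8645833333333 242.52083333333334 255 273
white 159 297.5157232704403 233.48427672955975 252 330
red 16 300.1875 232.0625 298 302
black 186 264.10215053763443 240.22043010752688 255 273
```

```bash
python3 -c "
from station import ticket
print(ticket.hand_in())"
```

```text
the job is handed in; nothing more can be done
None
```

I held the balance on the red band at about 14.7 N for over two seconds, eased the lever back onto its idle stop, and laid the balance back on the mat face up. I then handed the job in at about 30 s; hand-in returned no verdict.

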